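Shut the filled parts drawers and push the empty one open

ROBOT

A 6-joint arm with a two-finger parallel gripper is mounted at the origin on a cart in front of the work surface, level with it; the furniture and walls round the work are solid. World frame = base frame: x ahead of the robot, y to its left, z up, the work surface at z = 0. Lengths are in m, angles in rad, forces in N, time in s.
With the tool pointing down it reaches from about 0.35 to 0.975 m from the base axis. Payload 4.9 kg.
Tool frame: the origin (TCP) lies at the very end of the fingers, on their centre line; the grasp point (between the pads) lies 19 mm behind it; z points along the fingers, y is the line along which they close (so a half turn about z gives the same grasp; the last joint's range is limited). The gripper opens to 85 mm and grips with 20 to 120 N. Pads are 22 mm wide; open, the fingers measure 114 mm over their backs; the gripper's body (76 mm by 85 mm) begins 54 mm behind the grasp point. The pads swing forward as they close: fully open they stand 13 mm farther back than shut.
Start: joints at [1.07, 0.053, 1.613, -0, 1.476, -0.119], TCP at [0.233, 0.58, 0.2] pointing down, gripper open.
Joint ranges: [-3.01, 3.01], [-1.01, 2.22], [0.06, 2.58], [-1.02, 4.17], [0.09, 2.62], [-3.14, 3.14]. Speed limits (rad/s): [2.57, 2.57, 3.14, 3.14, 3.14, 3.14].

INTERFACE

Orientations are given as a unit quaternion [w, x, y, z].
In Python, from plant import state, optics, ticket, nets gives the robot as it stands. The module is installed in compiled form; this text tells all that it offers.
- The arm moves only by the shell command python3 -m inch 'ROWS' [OPENING]. ROWS is JSON, a list of rows, each an object of numbers: "dx", "dy", "dz": the shift along the tool's x, y, z as a fraction of full scale; "rx", "ry", "rz": the turn, a rotation vector about the tool's x, y, z as a fraction of full scale. In form: [{"dx": .., "dy": .., "dz": .., "rx": .., "ry": .., "rz": ..}, ...]. A call has 1 to 5 rows; each row is the pose to reach, as a shift and turn from the pose commanded when the call began, along the tool's axes at that moment; what a row does not reach only later rows make up. Full scale, the value 1, is 0.8 m for a shift and 1.5 rad for a turn. A row lasts 1/10 s, in which the tool goes at most 50 mm and 8.59 degrees, less where a joint would pass 70% of its speed; a pose out of reach is approached as far as the arm can. A call with a number of a shift or a turn outside -1 to 1 is refused whole. A call with a gripper value outside its range is refused whole. OPENING is the opening, from -1 (shut) to 1 (fully open), set as the call begins (- or left out, the last holds). The fingers move at their own pace and stop on an object; the grip force is fixed at half the most. Time passes only in rows, so rows that repeat a pose let the fingers close. It gives the time, the measured TCP pose, the force, the opening and the grip force at its end, in the units of the state.
- state(): the state, without advancing time (a new reading comes with each control period).
- optics.grab_frame(name): name is "side" or "top" or "wrist"; returns the picture (420x560x3 uint8, red, green, blue); there is no depth.
- optics.camera_info(name): a dict with "fx", "fy", "cx", "cy" (pixels), "R" (3x3) and "t" (3): a world point X has camera coordinates R X + t. Camera axes: x right, y down, z forward; pixel columns grow to the right and rows downward; lengths in m; the calibration is good to about 2 mm. A picture is of the moment at which its call begins: read the wrist's pose just before it. camera_info takes no time and is no camera call; for the wrist camera it gives the pose at the moment of the call.
- ticket.job_done(): hands the job in; it is judged then, once.
Trained networks look in the newest picture that a camera, given by its name, has taken for a name from the list of things; names that differ only in an ending like _2 or _b are one class to them, and where a whole thing is asked for, a point or a joint stands for the part that bears it (a point fixed in the world has none). Each returns a list of dicts, best first, with "confidence" (0 to 1); they miss things now and then, are a little off and sometimes report something else, mostly with a low value. They report only what shows in the picture. A call takes as long as a camera call.
- nets.boxes_of(camera, name): "bbox" ([centre column, centre row, width, height] in pixels, round what is visible of it).
- nets.outline_of(camera, name): "pixels" (420x560 bool, what is visible of it) and "bbox" ([centre column, centre row, width, height] in pixels, round what is visible of it).
The state is a dict: "time": time; "joint_pos": joint angles; "joint_vel": joint speeds; "joint_efforts": joint torques, N m; "tool_pos": TCP position; "tool_rot": TCP orientation; "contact_force": force on the tool from outside, world axes, zero at the start; "ft_torque": the same for the moment, N m; "gripper_width": opening from 0.0 (shut) to 1.0 (fully open); "grasp_force": force on a finger pad.
Only numpy, scipy, OpenCV 4.12 (cv2) and the standard library are available. Lean on these libraries where they do the work, as an engineer would, in place of code of your own. Each camera call takes 0.05 s, during which the arm holds its last target. There are 200 camera calls.

TASK

Three small parts drawers on the desk stand part-way open: with the fingertips push the blue drawer (orange gear in it) and the yellow drawer (battery in it) fully shut, and push the empty green drawer out as far as it goes by pressing on the inside of its front. Do not touch the outside of the green drawer's front, do not slam or pinch the drawers, and do not lift the gear or the battery out. Leave the loose things round about where they are.

Things in the scene. Friction and masses are not known exactly. Their poses are not given: they have to be found in the camera images.
- rack: light wooden base board 150x290x10, fixed to the desk, under a row of three grey drawer units side by side (each 130 deep, 90 wide, 52 high, so their tops are 62 above the desk; spacing 93). Origin at the centre of the board's underside; x points from the drawer fronts to the back, y along the row. The order of the three units varies. The front openings of the units are 65 mm in front (-x) of the board's centre
- blue_drawer (a joint): sliding of the blue-fronted drawer (holds the orange gear) in m: 0 = fully shut, 0.100 = fully open, at its stop; it slides stiffly (about 1.5 N) and stays where it is left
- blue_front (a point): centre of the outer side of the blue drawer's front panel (86 wide x 46 high x 6 thick); point axes: x into the rack (the way the drawer shuts), y along the row, z up. The panel's upper edge is 23 mm above this point. A 40 mm wide pull lip, 5 mm thick, sticks out 8 mm, 15 to 20 mm below this point; from there up the panel is flat
- yellow_drawer (a joint): sliding of the yellow-fronted drawer (holds the battery) in m: 0 = fully shut, 0.100 = fully open, at its stop; it slides stiffly (about 1.5 N) and stays where it is left
- yellow_front (a point): centre of the outer side of the yellow drawer's front panel (86 wide x 46 high x 6 thick); point axes: x into the rack (the way the drawer shuts), y along the row, z up. The panel's upper edge is 23 mm above this point. A 40 mm wide pull lip, 5 mm thick, sticks out 8 mm, 15 to 20 mm below this point; from there up the panel is flat
- green_drawer (a joint): sliding of the green-fronted drawer (empty) in m: 0 = fully shut, 0.100 = fully open, at its stop; it slides stiffly (about 1.5 N) and stays where it is left
- green_inside (a point): centre of the INNER side of the green drawer's front panel, 6 mm behind its outer side; same axes as the other points (x into the drawer, towards the back). Behind it lies the open tray: 75 mm wide inside; from the panel back to the unit's roof the clear length is the drawer's joint value; the tray's floor is 19 mm below this point, the panel's upper edge 23 mm above it, the tray's side walls end 14 mm above it, the unit's top is 26 mm above it
- green_front (a point): centre of the OUTER side of the green drawer's front panel (same size and pull lip as the others): the side that must not be touched; same axes
- gear: orange printed gear, 46 across, 14 high, loose, lying flat on the floor of the blue drawer (17 mm above the desk); origin at the centre of its underside
- battery: red and white battery, 15 across, 50 long, loose, lying across the floor of the yellow drawer (17 mm above the desk); origin at the centre of its underside
- tin: loose bystander: flat round grey tin, 54 across, 22 high; origin at the centre of its underside
- cube: loose bystander: small bright green printed cube, 20 mm; origin at the centre of its underside
- marker: loose bystander: silver-grey and blue marker lying flat, 15x132x17; origin at the centre of its underside
- driver: loose bystander: yellow screwdriver lying flat, 20x150x22; origin at the centre of its underside
- tape: loose bystander: black roll of tape lying flat, 59x57x19; origin at the centre of its underside

How it is judged:
At the end, for the whole second after the job is handed in: The blue and yellow drawers are shut to within 4 mm, the green drawer is within 5 mm of fully open (joint over 0.095), and the gear and the battery lie at rest on the floor of their own drawers (value of joint each of blue_drawer, yellow_drawer below 0.004 m and value of joint green_drawer above 0.095 m and x of gear in the frame of blue_front between 0 and 0.121 m and y of gear in the frame of blue_front between -0.045 and 0.045 m and height (world z) of each of gear, battery below 0.035 m and x of battery in the frame of yellow_front between 0 and 0.121 m and y of battery in the frame of yellow_front between -0.045 and 0.045 m and linear speed of each of gear, battery below 0.02 m/s); the robot touches nothing.
It fails at once if the outside of the green drawer's front is touched with more than 2 N (nothing may take hold of it) (contact force between the fingers and green_drawer_c5 above 2 N or contact force between the fingers and green_drawer_c6 above 2 N).
It fails at once if the front of the blue or yellow drawer is pinched (pressed from inside and outside at once) ((contact force between the fingers and blue_drawer_c4 above 2 N and contact force between the fingers and blue_drawer_c5 above 2 N) or (contact force between the fingers and yellow_drawer_c4 above 2 N and contact force between the fingers and yellow_drawer_c5 above 2 N)).
It fails at once if a drawer is slammed (moves faster than 0.5 m/s) (velocity of joint any of blue_drawer, yellow_drawer below -0.5 m/s or velocity of joint green_drawer above 0.5 m/s).
It fails at once if the gear or the battery is lifted (underside more than 45 mm above the desk) (height (world z) of any of gear, battery above 0.045 m).
It fails at once if a loose bystander is moved by more than 25 mm or lifted (distance of any of tin, cube, marker, driver, tape from where it was at the start of the episode above 0.025 m).
It also fails if it takes over 51 s, if anything falls off the work surface, if the arm or the gripper's body presses on something with over 40 N, if the wrist force passes 120 N, or if a joint passes its speed limit or range.

## Working session

There is one attempt and no reset: what is moved stays moved. The work goes in short steps, Python scripts to look and compute and a shell command to move; the robot and the scene stay as the last step left them, time stands still between calls to the robot, and variables do not carry over. Pictures are saved under pics/ and viewed, at most 14 in all, crops included, and the job is handed in when it is done.

```bash
mkdir -p pics
cat > h.py <<'E'
import numpy as np,cv2
from plant import state,optics,ticket,nets
def snap(c,f):
    im=optics.grab_frame(c); cv2.imwrite('pics/'+f,im[:,:,::-1]); return im
def unproj(c,u,v,z):
    k=optics.camera_info(c); R=np.array(k['R']);t=np.array(k['t'])
    d=R.T@np.array([(u-k['cx'])/k['fx'],(v-k['cy'])/k['fy'],1]); o=-R.T@t
    return o+d*(z-o[2])/d[2]
def proj(c,X):
    k=optics.camera_info(c); p=np.array(k['R'])@np.array(X)+np.array(k['t'])
    return k['fx']*p[0]/p[2]+k['cx'],k['fy']*p[1]/p[2]+k['cy']
E
python3 - <<'E'
from h import *
a=snap('top','t1.png');b=snap('side','s1.png')
s=state();print(s['tool_pos'],s['tool_rot'],s['gripper_width'],s['time'])
for n in ['blue_front','yellow_front','green_front','gear','battery','tin','cube','marker','driver','tape']:
    for r in nets.boxes_of('top',n)[:1]:
        print(n,np.round(r['bbox']),round(r['confidence'],2),unproj('top',r['bbox'][0],r['bbox'][1],0.02).round(3))
E
```

```text
[0.23254936 0.57944189 0.19838416] [-2.97259600e-04  1.89738317e-01  9.81834237e-01 -9.02373843e-04] 1.000237265755755 0.1
blue_front [210. 195.  41.  41.] 0.67 [0.555 0.31  0.02 ]
yellow_front [246. 199.  40.  40.] 0.97 [0.543 0.219 0.02 ]
green_front [285. 204.  39.  41.] 0.79 [0.528 0.124 0.02 ]
gear [212. 188.  18.  20.] 0.52 [0.572 0.305 0.02 ]
battery [249. 198.  21.   6.] 0.4 [0.545 0.212 0.02 ]
tin [386. 228.  18.  23.] 0.77 [ 0.463 -0.121  0.02 ]
cube [319. 264.   7.   7.] 0.39 [0.381 0.044 0.02 ]
marker [140. 243.  22.  56.] 0.77 [0.439 0.48  0.02 ]
driver [419. 269.  56.   9.] 0.63 [ 0.364 -0.194  0.02 ]
tape [139. 188.  22.  20.] 0.84 [0.578 0.485 0.02 ]
```

View pics/t1.png

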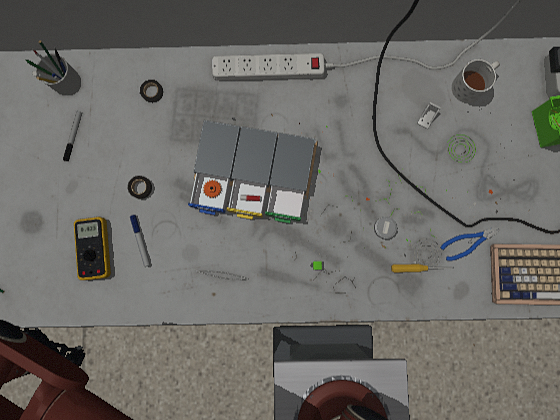

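View pics/s1.png

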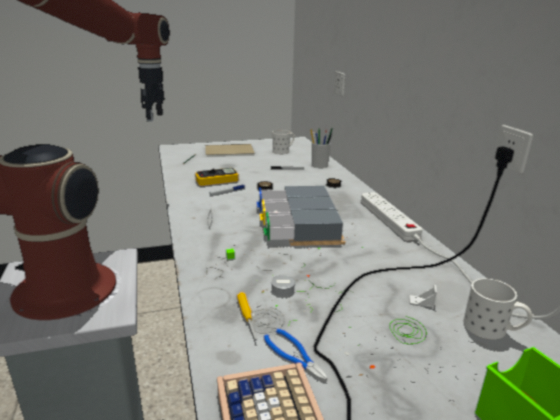

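Run:
```python
from h import *
a=cv2.imread('pics/t1.png');c=cv2.resize(a[110:235,175:335],None,fx=5,fy=4.8,interpolation=cv2.INTER_CUBIC);cv2.imwrite('pics/t1c.png',c)
s=state()
from scipy.spatial.transform import Rotation as Ro
q=s['tool_rot'];print(Ro.from_quat([q[1],q[2],q[3],q[0]]).as_matrix().round(3))
k=optics.camera_info('wrist');print(k)
```

```text
[[-0.928  0.373  0.   ]
 [ 0.373  0.928  0.   ]
 [-0.     0.    -1.   ]]
{'fx': 322.01040787928116, 'fy': 322.01040787928116, 'cx': 281.8514495638377, 'cy': 209.17931819688545, 'R': array([[ 3.73315030e-01,  9.27704510e-01, -4.79166481e-04],
       [ 8.91554367e-01, -3.58625074e-01,  2.76620437e-01],
       [ 2.56450186e-01, -1.03693770e-01, -9.60979138e-01]]), 't': array([-0.62469693, -0.03445677,  0.37958372])}
```

View pics/t1c.png

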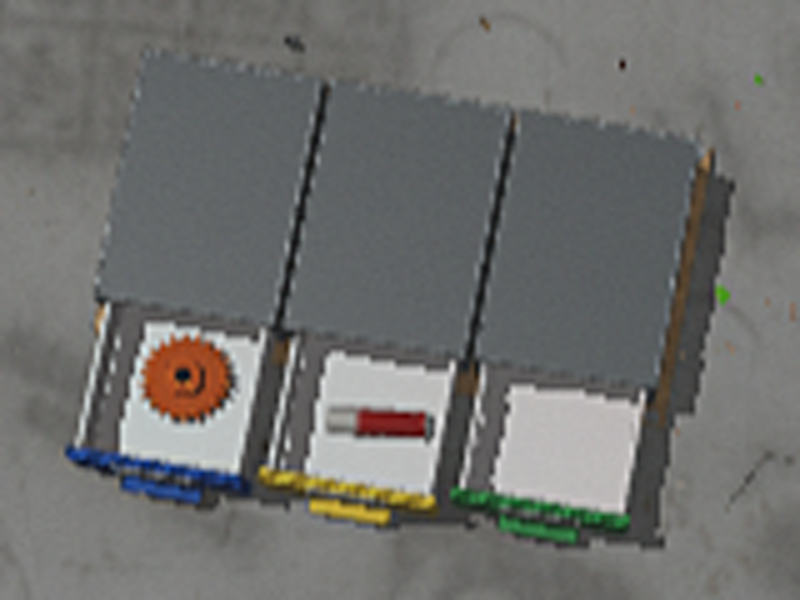

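```bash
cat > fit.py <<'E'
from h import *
P=lambda u,v,z:unproj('top',175+u/5,110+v/4.8,z)[:2]
c=[P(u,v,.062) for u,v in [(97,300),(650,390),(705,140),(150,50)]]
loc=np.array([[-.065,.138],[-.065,-.138],[.065,-.138],[.065,.138]])
c=np.array(c);cm=c.mean(0)
H=(loc-loc.mean(0)).T@(c-cm);U,S,Vt=np.linalg.svd(H);R=Vt.T@U.T
print(R,np.degrees(np.arctan2(R[1,0],R[0,0])),'centre',cm); print('res mm',1000*((R.T@(c-cm).T).T-loc).round(4))
for n,e in dict(blue=[(68,460),(243,490)],yellow=[(260,483),(433,508)],green=[(452,500),(628,527)]).items():
    print(n,[(R.T@(P(*x,.057)-cm)).round(4) for x in e])
for n,u in dict(gear=(188,378,.031),bat=(380,422,.032)).items(): print(n,R.T@(P(*u)-cm))
E
python3 fit.py
```

```text
[[ 0.98037389  0.19714725]
 [-0.19714725  0.98037389]] -11.370187589338238 centre [0.64195776 0.19439623]
res mm [[-1.  -2.1]
 [ 0.5  4.3]
 [ 0.6 -0.1]
 [-0.  -2.1]]
blue [array([-0.1473,  0.1347]), array([-0.1473,  0.049 ])]
yellow [array([-0.1425,  0.0417]), array([-0.1402, -0.042 ])]
green [array([-0.1347, -0.0503]), array([-0.1333, -0.1352])]
gear [-0.09309906  0.09022336]
bat [-0.09905448 -0.00690981]
```

```bash
cat >> h.py <<'E'
from scipy.spatial.transform import Rotation as Ro
CM=np.array([.642,.1945]);A=np.radians(-11.4);RR=np.array([[np.cos(A),-np.sin(A)],[np.sin(A),np.cos(A)]])
def where():
    s=state();q=s['tool_rot'];M=Ro.from_quat([q[1],q[2],q[3],q[0]])
    print('t',round(s['time'],2),'rack xy',(RR.T@(s['tool_pos'][:2]-CM)).round(4),'z',s['tool_pos'][2].round(4),'F rack',np.r_[RR.T@s['contact_force'][:2],s['contact_force'][2]].round(1),'w',round(s['gripper_width'],2))
    return s,M.as_matrix()
def to(rx,ry,z):
    s,M=where();T=np.r_[CM+RR@[rx,ry],z]
    d=M.T@(T-s['tool_pos'])/.8
    yaw=np.arctan2(*(-(RR.T@M[:2,0]))[::-1])
    print('d',d.round(4),'rz',round(yaw/1.5,4))
E
python3 -m inch '[{"dx":-0.25,"dy":-0.176,"rz":-0.122},{"dx":-0.25,"dy":-0.176,"rz":-0.122},{"dx":-0.25,"dy":-0.176,"rz":-0.122},{"dx":-0.25,"dy":-0.176,"rz":-0.122},{"dx":-0.25,"dy":-0.176,"rz":-0.122}]' -1
python3 -c "from h import *;to(-.098,-.0925,.2)"
```

```text
t 0.6 rack xy [-0.4772  0.297 ] z 0.1995 F rack [ 0.1 -1.  -0.1] w 1.0
d [-0.5547 -0.3926 -0.0006] rz -0.1219validation failed for argument at $[0]...
```

```bash
python3 -m inch '[{"dx":-0.25,"dy":-0.176,"dz":0,"rx":0,"ry":0,"rz":-0.122},{"dx":-0.25,"dy":-0.176,"dz":0,"rx":0,"ry":0,"rz":-0.122},{"dx":-0.25,"dy":-0.176,"dz":0,"rx":0,"ry":0,"rz":-0.122},{"dx":-0.25,"dy":-0.176,"dz":0,"rx":0,"ry":0,"rz":-0.122},{"dx":-0.25,"dy":-0.176,"dz":0,"rx":0,"ry":0,"rz":-0.122}]' -1
python3 -c "from h import *;to(-.098,-.0925,.2)"
```

```text
time: 1.1
tool_pos: [0.3669, 0.373, 0.1997]
tool_rot: [0.0, 0.099, 0.995, 0.0]
contact_force: [0.2, -0.2, -0.4]
gripper_width: 0.142
grasp_force: 0.0
t 1.1 rack xy [-0.305   0.1206] z 0.1997 F rack [ 0.2 -0.2 -0.4] w 0.14
d [-2.587e-01 -2.664e-01 -2.000e-04] rz 0.0001
```

```bash
python3 -m inch '[{"dx":-0.208,"dy":-0.213,"dz":0,"rx":0,"ry":0,"rz":0},{"dx":-0.208,"dy":-0.213,"dz":0,"rx":0,"ry":0,"rz":0},{"dx":-0.208,"dy":-0.213,"dz":0,"rx":0,"ry":0,"rz":0},{"dx":-0.208,"dy":-0.213,"dz":0,"rx":0,"ry":0,"rz":0},{"dx":-0.208,"dy":-0.213,"dz":0,"rx":0,"ry":0,"rz":0}]' -1
python3 - <<'E'
from h import *
to(-.098,-.0925,.2)
im=optics.grab_frame('wrist')
cv2.imwrite('pics/w1.png',im[:,:,::-1])
for n,p in {'g corner in':(-.128,-.1355,.059),'g corner in2':(-.128,-.0495,.059),'roof1':(-.065,-.138,.062),'roof2':(-.065,.138,.062)}.items():
    print(n,np.round(proj('wrist',np.r_[CM+RR@p[:2],p[2]])))
E
```

```text
time: 1.6
tool_pos: [0.4966, 0.1724, 0.1998]
tool_rot: [0.0, 0.1, 0.995, -0.0]
contact_force: [-0.6, -0.2, 0.1]
gripper_width: 0.004
grasp_force: 0.0
t 1.6 rack xy [-0.1381 -0.0504] z 0.1998 F rack [-0.5 -0.3  0.1] w 0.0
d [-0.0502 -0.0526 -0.0002] rz -0.001
g corner in [201. 197.]
g corner in2 [286. 197.]
roof1 [203. 256.]
roof2 [465. 255.]
```

View pics/w1.png

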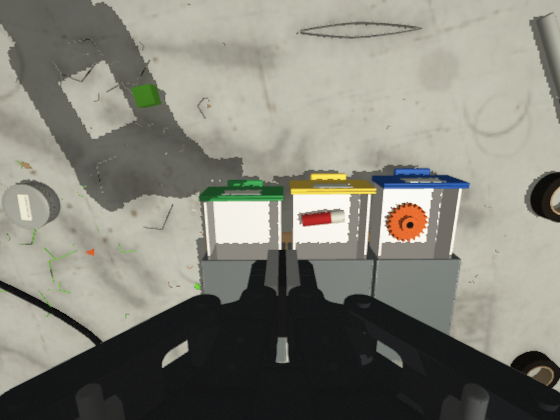

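```bash
python3 -m inch '[{"dx":-0.05,"dy":-0.053,"dz":0,"rx":0,"ry":0,"rz":0},{"dx":-0.05,"dy":-0.053,"dz":0.03,"rx":0,"ry":0,"rz":0},{"dx":-0.05,"dy":-0.053,"dz":0.09,"rx":0,"ry":0,"rz":0},{"dx":-0.05,"dy":-0.053,"dz":0.14,"rx":0,"ry":0,"rz":0},{"dx":-0.05,"dy":-0.053,"dz":0.14,"rx":0,"ry":0,"rz":0}]' -1
python3 -c "from h import *;to(-.098,-.0925,.036)"
```

```text
time: 2.15
tool_pos: [0.5209, 0.1249, 0.0807]
tool_rot: [-0.006, 0.099, 0.995, -0.001]
contact_force: [-1.0, 0.6, -0.2]
gripper_width: 0.001
grasp_force: 0.0
t 2.15 rack xy [-0.1049 -0.0922] z 0.0807 F rack [-1.1  0.4 -0.2] w 0.0
d [-0.0094 -0.0002  0.0558] rz -0.0001
```

```bash
python3 -m inch '[{"dx":0,"dy":0,"dz":0,"rx":0,"ry":0,"rz":0},{"dx":0,"dy":0,"dz":0.03,"rx":0,"ry":0,"rz":0},{"dx":0,"dy":0,"dz":0.05,"rx":0,"ry":0,"rz":0},{"dx":0,"dy":0,"dz":0.065,"rx":0,"ry":0,"rz":0},{"dx":0,"dy":0,"dz":0.065,"rx":0,"ry":0,"rz":0}]' -1
python3 -c "from h import *;to(-.098,-.0925,.036)"
```

```text
time: 2.65
tool_pos: [0.5255, 0.1255, 0.0346]
tool_rot: [-0.001, 0.099, 0.995, -0.0]
contact_force: [0.1, -0.2, -0.3]
gripper_width: 0.006
grasp_force: 0.0
t 2.65 rack xy [-0.1006 -0.0907] z 0.0346 F rack [ 0.1 -0.2 -0.3] w 0.01
d [-0.0032 -0.0023 -0.0018] rz 0.0003
```

```bash
python3 -m inch '[{"dx":0.0125,"dy":0,"dz":0,"rx":0,"ry":0,"rz":0},{"dx":0.025,"dy":0,"dz":0,"rx":0,"ry":0,"rz":0},{"dx":0.0375,"dy":0,"dz":0,"rx":0,"ry":0,"rz":0},{"dx":0.05,"dy":0,"dz":0,"rx":0,"ry":0,"rz":0},{"dx":0.06,"dy":0,"dz":0,"rx":0,"ry":0,"rz":0}]' -1
python3 -c "from h import *;to(-.154,-.0925,.036)"
```

```text
time: 3.15
tool_pos: [0.4782, 0.1352, 0.0357]
tool_rot: [0.0, 0.099, 0.995, 0.0]
contact_force: [-0.2, 0.1, 0.8]
gripper_width: -0.001
grasp_force: 0.0
t 3.15 rack xy [-0.1488 -0.0905] z 0.0357 F rack [-0.2  0.1  0.8] w -0.0
d [ 0.0065 -0.0025 -0.0003] rz 0.0003
```

```bash
python3 -m inch '[{"dx":0.003,"dy":0,"dz":0,"rx":0,"ry":0,"rz":0},{"dx":0.006,"dy":0,"dz":0,"rx":0,"ry":0,"rz":0},{"dx":0.009,"dy":0,"dz":0,"rx":0,"ry":0,"rz":0},{"dx":0.009,"dy":0,"dz":0,"rx":0,"ry":0,"rz":0}]' -1
python3 - <<'E'
from h import *
where()
im=snap('top','t2.png')
c=cv2.resize(im[110:235,175:335,::-1],None,fx=5,fy=4.8,interpolation=cv2.INTER_CUBIC);cv2.imwrite('pics/t2c.png',c)
E
```

```text
time: 3.55
tool_pos: [0.4722, 0.1363, 0.0355]
tool_rot: [0.0, 0.099, 0.995, 0.0]
contact_force: [0.0, 0.3, 0.6]
gripper_width: 0.002
grasp_force: 0.0
t 3.55 rack xy [-0.155  -0.0906] z 0.0355 F rack [-0.   0.3  0.6] w 0.0
```

View pics/t2c.png

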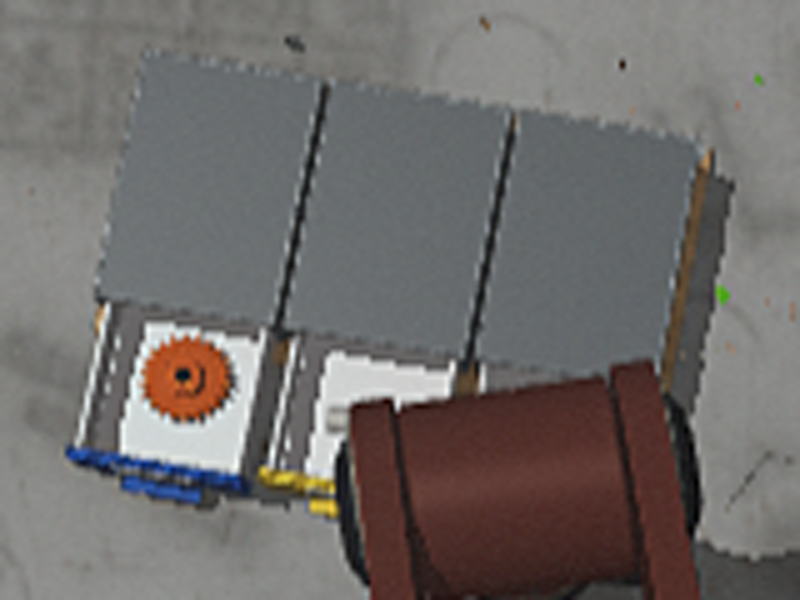

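```bash
python3 -m inch '[{"dx":0.003,"dy":0,"dz":0,"rx":0,"ry":0,"rz":0},{"dx":0.006,"dy":0,"dz":0,"rx":0,"ry":0,"rz":0},{"dx":0.006,"dy":0,"dz":0,"rx":0,"ry":0,"rz":0}]' -1
python3 -c "
from h import *
where();im=snap('wrist','w2.png')
for q in (.08,.09,.1):print(proj('wrist',np.r_[CM+RR@[-.065-q,-.0925],.059]))"
```

```text
time: 3.9
tool_pos: [0.4672, 0.1373, 0.0354]
tool_rot: [-0.0, 0.099, 0.995, -0.0]
contact_force: [0.4, -0.1, -0.2]
gripper_width: 0.001
grasp_force: 0.0
t 3.9 rack xy [-0.1601 -0.0906] z 0.0354 F rack [ 0.4 -0.  -0.2] w 0.0
(np.float64(278.1909894270345), np.float64(287.73514406353536))
(np.float64(278.1193485099902), np.float64(270.41244440362703))
(np.float64(278.04528299793026), np.float64(252.5034801761305))
```

View pics/w2.png

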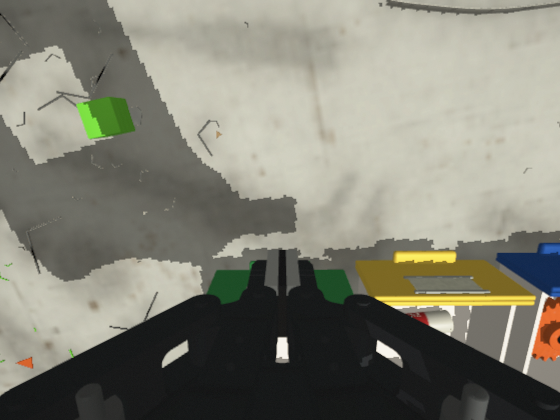

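Run:
```python
from h import *
s,M=where();k=optics.camera_info('wrist');C=-np.array(k['R']).T@k['t']
print('cam rack',RR.T@(C[:2]-CM),C[2],'tcp px',proj('wrist',s['tool_pos']), '19mm back',proj('wrist',s['tool_pos']+[0,0,.028]))
for n,y,q in (('y',0,.07),('g',-.0925,.063),('g',-.0925,.1)):
  for x in (0,-.006):
    for z in (.059,.013): print(n,q,x,z,[np.round(proj('wrist',np.r_[CM+RR@[-.065-q+x,y+e],z])) for e in (-.043,.043)])
for c in ('wrist','side','top'):
    im=optics.grab_frame(c)
    for n in ('green_front','yellow_front','blue_front'):
        print(c,n,[(r['bbox'],round(r['confidence'],2)) for r in nets.boxes_of(c,n)[:2]])
im=optics.grab_frame('side')
cv2.imwrite('pics/s2.png',cv2.resize(im[170:260,240:360,::-1],None,fx=6,fy=6,interpolation=cv2.INTER_CUBIC))
```

```text
t 3.95 rack xy [-0.1599 -0.0906] z 0.0354 F rack [-0.5 -0.4 -0.6] w -0.0
cam rack [-0.23127154 -0.09045058] 0.20990741218085637 tcp px (np.float64(281.8281013114259), np.float64(244.12628281235357)) 19mm back (np.float64(281.79367140408715), np.float64(265.51447403491966))
y 0.07 0 0.059 [array([371., 304.]), array([533., 304.])]
y 0.07 0 0.013 [array([353., 266.]), array([481., 266.])]
y 0.07 -0.006 0.059 [array([372., 294.]), array([535., 294.])]
y 0.07 -0.006 0.013 [array([353., 258.]), array([483., 258.])]
g 0.063 0 0.059 [array([199., 316.]), array([358., 316.])]
g 0.063 0 0.013 [array([215., 275.]), array([343., 275.])]
g 0.063 -0.006 0.059 [array([198., 306.]), array([359., 306.])]
g 0.063 -0.006 0.013 [array([215., 267.]), array([343., 267.])]
g 0.1 0 0.059 [array([193., 253.]), array([363., 252.])]
g 0.1 0 0.013 [array([212., 224.]), array([346., 224.])]
g 0.1 -0.006 0.059 [array([192., 241.]), array([364., 241.])]
g 0.1 -0.006 0.013 [array([212., 215.]), array([346., 215.])]
wrist green_front [([279.6, 310.9, 146.1, 100.3], 0.63)]
wrist yellow_front [([443.7, 306.2, 178.0, 117.3], 0.68), ([529.5, 316.3, 60.9, 149.2], 0.44)]
wrist blue_front [([527.5, 318.6, 65.1, 153.9], 0.94)]
side green_front [([279.2, 229.1, 37.5, 24.5], 0.7)]
side yellow_front [([273.6, 210.8, 26.9, 27.6], 0.85), ([267.6, 186.1, 12.2, 8.7], 0.62)]
side blue_front [([274.3, 199.3, 28.6, 11.8], 0.61)]
top green_front [([283.5, 189.1, 25.6, 9.0], 0.47)]
top yellow_front [([246.1, 198.6, 38.9, 37.9], 0.87)]
top blue_front [([207.3, 195.6, 37.8, 43.3], 0.84)]
```

View pics/s2.png

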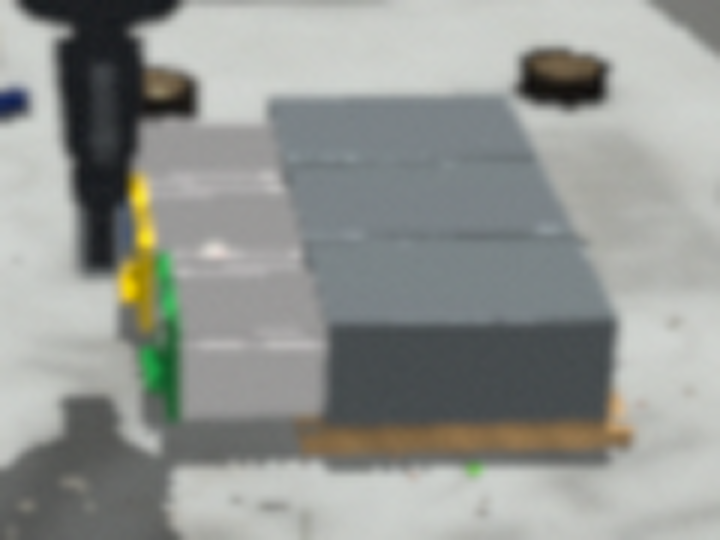

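Run:
```python
from h import *
s=state()
print('tcp side',proj('side',s['tool_pos']))
for q in (.063,.1):
  for x in (0,-.006):
    print(q,x,[np.round(proj('side',np.r_[CM+RR@[-.065-q+x,-.0925+e],z]),1) for e in (-.043,.043) for z in (.059,.013)])
print('crop->px', [(240+u/6,170+v/6) for u,v in ((97,268),(165,258),(177,335),(170,415),(330,325),(612,325),(300,235))])
print([np.round(proj('side',np.r_[CM+RR@p[:2],p[2]]),1) for p in ((-.065,-.138,.062),(.065,-.138,.062),(-.065,-.047,.062))])
```

```text
tcp side (np.float64(256.25496264998003), np.float64(225.57258062896116))
0.063 0 [array([269. , 224.9]), array([268.8, 240.4]), array([267.1, 211.3]), array([266.9, 226. ])]
0.063 -0.006 [array([266.7, 225. ]), array([266.6, 240.5]), array([264.9, 211.3]), array([264.8, 226.1])]
0.1 0 [array([254.9, 225.2]), array([254.9, 240.7]), array([253.8, 211.5]), array([253.9, 226.3])]
0.1 -0.006 [array([252.6, 225.2]), array([252.6, 240.8]), array([251.7, 211.5]), array([251.8, 226.3])]
crop->px [(256.1666666666667, 214.66666666666666), (267.5, 213.0), (269.5, 225.83333333333334), (268.3333333333333, 239.16666666666669), (295.0, 224.16666666666666), (342.0, 224.16666666666666), (290.0, 209.16666666666666)]
[array([293.1, 223.9]), array([342., 223.]), array([289.5, 209.6])]
```

```bash
python3 -m inch '[{"dx":0,"dy":0,"dz":-0.04,"rx":0,"ry":0,"rz":0},{"dx":-0.04,"dy":0,"dz":-0.04,"rx":0,"ry":0,"rz":0},{"dx":-0.078,"dy":0,"dz":-0.04,"rx":0,"ry":0,"rz":0},{"dx":-0.078,"dy":0,"dz":-0.02,"rx":0,"ry":0,"rz":0},{"dx":-0.078,"dy":0,"dz":0,"rx":0,"ry":0,"rz":0}]' -1
python3 -m inch '[{"dx":0,"dy":0,"dz":0.01,"rx":0,"ry":0,"rz":0},{"dx":0,"dy":0,"dz":0.015,"rx":0,"ry":0,"rz":0},{"dx":0,"dy":0,"dz":0.02,"rx":0,"ry":0,"rz":0},{"dx":0,"dy":0,"dz":0.02,"rx":0,"ry":0,"rz":0}]' -1
python3 - <<'E'
from h import *
s,M=where(); snap('wrist','w3.png')
for z in (0,.03,.04,.05): print(z,proj('wrist',s['tool_pos']+[0,0,z]))
print([np.round(proj('wrist',np.r_[CM+RR@p[:2],p[2]]),1) for p in ((-.128,-.0925,.059),(-.128,-.0925,.017),(-.065,-.0925,.062))])
E
```

```text
time: 5.1
tool_pos: [0.5289, 0.1249, 0.0348]
tool_rot: [0.0, 0.099, 0.995, 0.0]
contact_force: [0.0, -0.1, 0.2]
gripper_width: -0.001
grasp_force: 0.0
time: 5.5
tool_pos: [0.5279, 0.1251, 0.019]
tool_rot: [-0.0, 0.099, 0.995, -0.0]
contact_force: [1.1, 0.3, -0.6]
gripper_width: -0.002
grasp_force: 0.0
t 5.5 rack xy [-0.0981 -0.0906] z 0.019 F rack [ 1.   0.5 -0.6] w -0.0
0 (np.float64(281.63597958855667), np.float64(242.93442174818162))
0.03 (np.float64(281.56808377267197), np.float64(265.8582495627709))
0.04 (np.float64(281.53962832644174), np.float64(275.46573039599986))
0.05 (np.float64(281.5072601954647), np.float64(286.3942604022884))
[array([277.1, 213.8]), array([278.2, 192.2]), array([277.6, 340.3])]
```

View pics/w3.png

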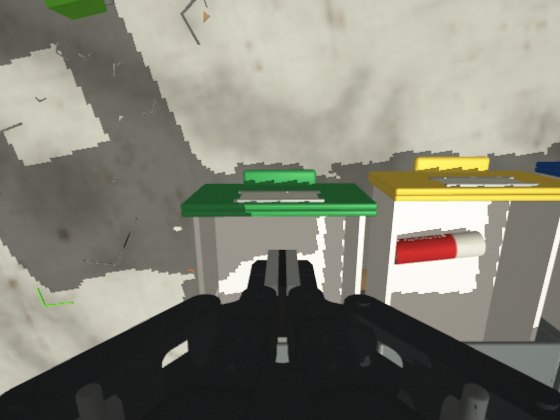

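```bash
python3 -m inch '[{"dx":0,"dy":0,"dz":0.005,"rx":0,"ry":0,"rz":0},{"dx":0,"dy":0,"dz":0.01,"rx":0,"ry":0,"rz":0},{"dx":0,"dy":0,"dz":0.015,"rx":0,"ry":0,"rz":0},{"dx":0,"dy":0,"dz":0.02,"rx":0,"ry":0,"rz":0},{"dx":0,"dy":0,"dz":0.02,"rx":0,"ry":0,"rz":0}]' -1
python3 -c "from h import *;where()"
```

```text
time: 6.05
tool_pos: [0.528, 0.1249, 0.0026]
tool_rot: [-0.001, 0.099, 0.995, -0.0]
contact_force: [0.3, 0.4, 0.2]
gripper_width: 0.002
grasp_force: 0.0
t 6.05 rack xy [-0.098  -0.0908] z 0.0026 F rack [0.2 0.4 0.2] w 0.0
```

```bash
python3 -m inch '[{"dx":0.0125,"dy":0,"dz":0,"rx":0,"ry":0,"rz":0},{"dx":0.025,"dy":0,"dz":0,"rx":0,"ry":0,"rz":0},{"dx":0.0375,"dy":0,"dz":0,"rx":0,"ry":0,"rz":0},{"dx":0.0375,"dy":0,"dz":0,"rx":0,"ry":0,"rz":0}]' -1
python3 - <<'E'
from h import *
where(); snap('wrist','w4.png')
print([(q,np.round(proj('wrist',np.r_[CM+RR@[-.065-q,-.0925],.059]))) for q in (.063,.07,.08,.09)])
E
```

```text
time: 6.45
tool_pos: [0.4975, 0.1312, 0.0033]
tool_rot: [-0.0, 0.099, 0.995, -0.0]
contact_force: [-0.0, -0.2, 0.0]
gripper_width: 0.001
grasp_force: 0.0
t 6.45 rack xy [-0.1291 -0.0906] z 0.0033 F rack [ 0.  -0.2  0. ] w 0.0
[(0.063, array([277., 296.])), (0.07, array([277., 281.])), (0.08, array([277., 258.])), (0.09, array([277., 235.]))]
```

View pics/w4.png

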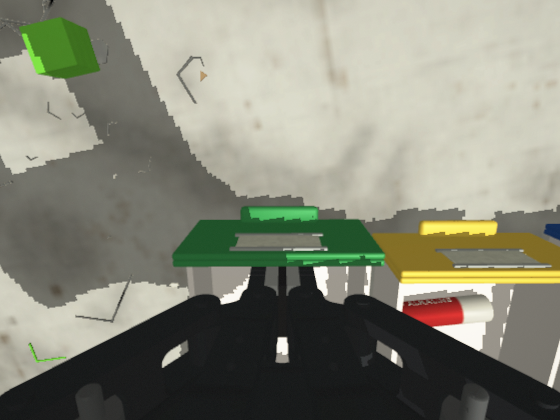

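```bash
python3 -m inch '[{"dx":0.0125,"dy":0,"dz":0,"rx":0,"ry":0,"rz":0},{"dx":0.0225,"dy":0,"dz":0,"rx":0,"ry":0,"rz":0},{"dx":0.028,"dy":0,"dz":0,"rx":0,"ry":0,"rz":0},{"dx":0.0325,"dy":0,"dz":0,"rx":0,"ry":0,"rz":0},{"dx":0.0325,"dy":0,"dz":0,"rx":0,"ry":0,"rz":0}]' -1
python3 -c "from h import *;where()"
```

```text
time: 7.0
tool_pos: [0.4761, 0.1356, 0.004]
tool_rot: [0.004, 0.099, 0.995, -0.0]
contact_force: [9.5, -2.2, -7.1]
gripper_width: 0.004
grasp_force: 4.9
t 7.0 rack xy [-0.1509 -0.0905] z 0.004 F rack [ 9.7 -0.3 -7.1] w 0.0
```

```bash
python3 -m inch '[{"dx":-0.015,"dy":0,"dz":0,"rx":0,"ry":0,"rz":0},{"dx":-0.02,"dy":0,"dz":-0.03,"rx":0,"ry":0,"rz":0},{"dx":-0.02,"dy":0,"dz":-0.08,"rx":0,"ry":0,"rz":0},{"dx":-0.02,"dy":0,"dz":-0.12,"rx":0,"ry":0,"rz":0},{"dx":-0.02,"dy":0,"dz":-0.12,"rx":0,"ry":0,"rz":0}]' -1
python3 -m inch '[{"dx":0.02,"dy":0.04,"dz":0,"rx":0,"ry":0,"rz":0},{"dx":0.04,"dy":0.08,"dz":0,"rx":0,"ry":0,"rz":0},{"dx":0.06,"dy":0.113,"dz":0,"rx":0,"ry":0,"rz":0},{"dx":0.06,"dy":0.113,"dz":0,"rx":0,"ry":0,"rz":0}]' -1
python3 - <<'E'
from h import *
to(-.185,0,.008); snap('wrist','w5.png')
for n,y,q in (('g',-.0925,.1),('y',0,.07),('b',.0925,.076)): print(n,np.round(proj('wrist',np.r_[CM+RR@[-.071-q,y],.059])))
E
```

```text
time: 7.5
tool_pos: [0.4932, 0.1334, 0.1051]
tool_rot: [0.004, 0.099, 0.995, 0.001]
contact_force: [0.1, 0.1, 0.5]
gripper_width: -0.0
grasp_force: 0.0
time: 7.9
tool_pos: [0.4582, 0.2332, 0.0981]
tool_rot: [-0.002, 0.097, 0.995, -0.0]
contact_force: [0.2, -0.2, 0.7]
gripper_width: -0.0
grasp_force: 0.0
t 7.9 rack xy [-0.1878  0.0016] z 0.0981 F rack [ 0.2 -0.2  0.7] w -0.0
d [-0.0038 -0.002   0.1126] rz 0.0027
g [152. 244.]
y [281. 282.]
b [408. 275.]
```

View pics/w5.png

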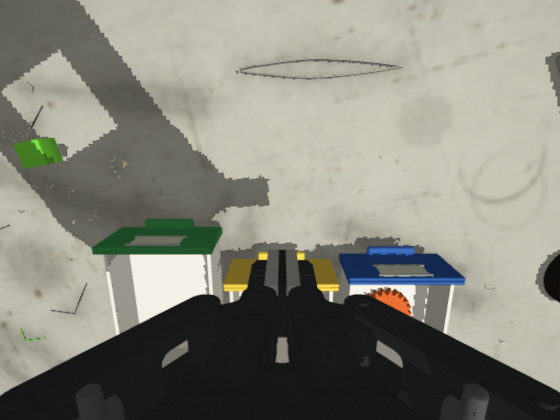

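```bash
python3 -m inch '[{"dx":0,"dy":-0.002,"dz":0.05,"rx":0,"ry":0,"rz":0},{"dx":0,"dy":-0.002,"dz":0.1,"rx":0,"ry":0,"rz":0},{"dx":0,"dy":-0.002,"dz":0.113,"rx":0,"ry":0,"rz":0},{"dx":0,"dy":-0.002,"dz":0.113,"rx":0,"ry":0,"rz":0}]' -1
python3 -c "from h import *;to(-.0834,0,.008)"
```

```text
time: 8.35
tool_pos: [0.4579, 0.228, 0.0066]
tool_rot: [-0.003, 0.1, 0.995, -0.001]
contact_force: [-1.0, 0.2, -0.2]
gripper_width: 0.001
grasp_force: 0.0
t 8.35 rack xy [-0.187  -0.0036] z 0.0066 F rack [-1.   0.  -0.2] w 0.0
d [-0.1295  0.0046 -0.0024] rz -0.0006
```

```bash
python3 -m inch '[{"dx":-0.02,"dy":0.003,"dz":0,"rx":0,"ry":0,"rz":0},{"dx":-0.035,"dy":0.003,"dz":0,"rx":0,"ry":0,"rz":0},{"dx":-0.05,"dy":0.003,"dz":0,"rx":0,"ry":0,"rz":0},{"dx":-0.065,"dy":0.003,"dz":0,"rx":0,"ry":0,"rz":0},{"dx":-0.08,"dy":0.003,"dz":0,"rx":0,"ry":0,"rz":0}]' -1
python3 -m inch '[{"dx":-0.0125,"dy":0,"dz":0,"rx":0,"ry":0,"rz":0},{"dx":-0.025,"dy":0,"dz":0,"rx":0,"ry":0,"rz":0},{"dx":-0.035,"dy":0,"dz":0,"rx":0,"ry":0,"rz":0},{"dx":-0.042,"dy":0,"dz":0,"rx":0,"ry":0,"rz":0},{"dx":-0.042,"dy":0,"dz":0,"rx":0,"ry":0,"rz":0}]' -1
python3 -c "from h import *;to(-.0834,0,.008)"
```

```text
time: 8.85
tool_pos: [0.5243, 0.219, 0.0098]
tool_rot: [0.0, 0.099, 0.995, 0.0]
contact_force: [-2.6, 1.4, 2.4]
gripper_width: 0.0
grasp_force: 0.9
time: 9.35
tool_pos: [0.5569, 0.2121, 0.009]
tool_rot: [0.0, 0.099, 0.995, -0.0]
contact_force: [0.2, -0.3, 1.5]
gripper_width: 0.0
grasp_force: 0.0
t 9.35 rack xy [-0.0869  0.0005] z 0.009 F rack [ 0.2 -0.3  1.5] w 0.0
d [-0.0044 -0.0006  0.0013] rz -0.0
```

Now nudge until the stop is felt.

```bash
python3 -m inch '[{"dx":-0.003,"dy":0,"dz":0,"rx":0,"ry":0,"rz":0},{"dx":-0.006,"dy":0,"dz":0,"rx":0,"ry":0,"rz":0},{"dx":-0.009,"dy":0,"dz":0,"rx":0,"ry":0,"rz":0},{"dx":-0.009,"dy":0,"dz":0,"rx":0,"ry":0,"rz":0}]' -1
python3 -c "from h import *;where()"
```

```text
time: 9.75
tool_pos: [0.5632, 0.2109, 0.0089]
tool_rot: [-0.0, 0.099, 0.995, -0.0]
contact_force: [-0.4, -0.3, 0.6]
gripper_width: -0.001
grasp_force: 0.3
t 9.75 rack xy [-0.0805  0.0005] z 0.0089 F rack [-0.3 -0.4  0.6] w -0.0
```

```bash
python3 -m inch '[{"dx":-0.003,"dy":0,"dz":0,"rx":0,"ry":0,"rz":0},{"dx":-0.005,"dy":0,"dz":0,"rx":0,"ry":0,"rz":0},{"dx":-0.005,"dy":0,"dz":0,"rx":0,"ry":0,"rz":0}]' -1
python3 -c "
from h import *
where();im=snap('wrist','w6.png')
for q in (0,.01):print(np.round(proj('wrist',np.r_[CM+RR@[-.071-q,0],.059])))"
```

```text
time: 10.05
tool_pos: [0.5638, 0.2108, 0.0089]
tool_rot: [-0.004, 0.099, 0.995, -0.0]
contact_force: [-11.6, 0.2, 7.9]
gripper_width: -0.003
grasp_force: 6.0
t 10.05 rack xy [-0.0798  0.0005] z 0.0089 F rack [-11.4  -2.1   7.9] w -0.0
[280. 305.]
[280. 285.]
```

View pics/w6.png

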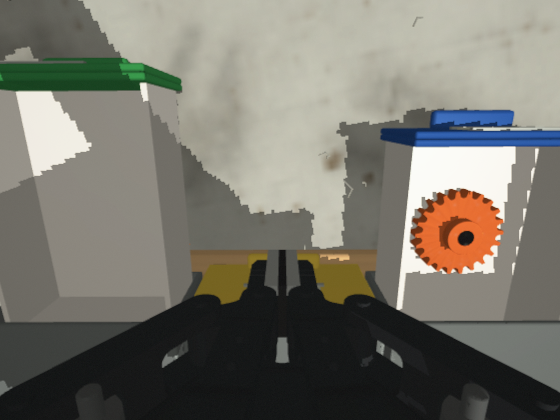

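```bash
python3 -m inch '[{"dx":0.03,"dy":0,"dz":0,"rx":0,"ry":0,"rz":0},{"dx":0.06,"dy":0,"dz":-0.04,"rx":0,"ry":0,"rz":0},{"dx":0.09,"dy":0,"dz":-0.09,"rx":0,"ry":0,"rz":0},{"dx":0.12,"dy":0.03,"dz":-0.12,"rx":0,"ry":0,"rz":0},{"dx":0.14,"dy":0.075,"dz":-0.12,"rx":0,"ry":0,"rz":0}]' -1
python3 -m inch '[{"dx":0,"dy":0.04,"dz":0,"rx":0,"ry":0,"rz":0},{"dx":0,"dy":0.04,"dz":0,"rx":0,"ry":0,"rz":0}]' -1
python3 -c "from h import *;to(-.19,.0925,.009)"
```

```text
time: 10.6
tool_pos: [0.4716, 0.2925, 0.1109]
tool_rot: [0.005, 0.1, 0.995, 0.002]
contact_force: [0.9, 1.1, 0.1]
gripper_width: 0.002
grasp_force: 0.0
time: 10.8
tool_pos: [0.4761, 0.3257, 0.1063]
tool_rot: [0.001, 0.097, 0.995, 0.001]
contact_force: [-0.6, -0.6, 1.4]
gripper_width: -0.001
grasp_force: 0.0
t 10.8 rack xy [-0.1886  0.0958] z 0.1063 F rack [-0.5 -0.7  1.4] w -0.0
d [ 0.0021 -0.0044  0.1216] rz 0.0025
```

```bash
python3 -m inch '[{"dx":0.002,"dy":-0.002,"dz":0.05,"rx":0,"ry":0,"rz":0},{"dx":0.002,"dy":-0.002,"dz":0.1,"rx":0,"ry":0,"rz":0},{"dx":0.002,"dy":-0.002,"dz":0.12,"rx":0,"ry":0,"rz":0},{"dx":0.002,"dy":-0.002,"dz":0.12,"rx":0,"ry":0,"rz":0}]' -1
python3 -c "from h import *;to(-.0798,.0925,.009)"
```

```text
time: 11.2
tool_pos: [0.4713, 0.3195, 0.0059]
tool_rot: [-0.003, 0.1, 0.995, -0.002]
contact_force: [0.5, 0.1, -0.2]
gripper_width: 0.002
grasp_force: 0.0
t 11.2 rack xy [-0.192   0.0888] z 0.0059 F rack [ 0.4  0.2 -0.2] w 0.0
d [-0.1403  0.0047 -0.0046] rz -0.0003
```

```bash
python3 -m inch '[{"dx":-0.02,"dy":0.001,"dz":0,"rx":0,"ry":0,"rz":0},{"dx":-0.035,"dy":0.001,"dz":0,"rx":0,"ry":0,"rz":0},{"dx":-0.05,"dy":0.001,"dz":0,"rx":0,"ry":0,"rz":0},{"dx":-0.065,"dy":0.001,"dz":0,"rx":0,"ry":0,"rz":0},{"dx":-0.08,"dy":0.001,"dz":0,"rx":0,"ry":0,"rz":0}]' -1
python3 -m inch '[{"dx":-0.0125,"dy":0,"dz":0,"rx":0,"ry":0,"rz":0},{"dx":-0.025,"dy":0,"dz":0,"rx":0,"ry":0,"rz":0},{"dx":-0.0375,"dy":0,"dz":0,"rx":0,"ry":0,"rz":0},{"dx":-0.05,"dy":0,"dz":0,"rx":0,"ry":0,"rz":0},{"dx":-0.054,"dy":0,"dz":0,"rx":0,"ry":0,"rz":0}]' -1
python3 -c "from h import *;to(-.0798,.0925,.009)"
```

```text
time: 11.7
tool_pos: [0.5382, 0.3095, 0.0101]
tool_rot: [0.0, 0.099, 0.995, 0.0]
contact_force: [-1.6, 0.8, 1.6]
gripper_width: -0.003
grasp_force: 0.9
time: 12.2
tool_pos: [0.5798, 0.3006, 0.009]
tool_rot: [0.0, 0.099, 0.995, -0.0]
contact_force: [-2.3, 0.3, 0.7]
gripper_width: -0.0
grasp_force: 0.8
t 12.2 rack xy [-0.0819  0.0917] z 0.009 F rack [-2.3 -0.2  0.7] w -0.0
d [-0.0026  0.001   0.    ] rz -0.0002
```

```bash
python3 -m inch '[{"dx":-0.003,"dy":0,"dz":0,"rx":0,"ry":0,"rz":0},{"dx":-0.006,"dy":0,"dz":0,"rx":0,"ry":0,"rz":0},{"dx":-0.006,"dy":0,"dz":0,"rx":0,"ry":0,"rz":0}]' -1
python3 -c "from h import *;where()"
```

```text
time: 12.5
tool_pos: [0.5815, 0.3002, 0.009]
tool_rot: [-0.002, 0.099, 0.995, -0.0]
contact_force: [-6.4, 0.7, 4.4]
gripper_width: -0.001
grasp_force: 3.5
t 12.5 rack xy [-0.0802  0.0917] z 0.009 F rack [-6.4 -0.5  4.4] w -0.0
```

```bash
python3 -m inch '[{"dx":0.03,"dy":0,"dz":0,"rx":0,"ry":0,"rz":0},{"dx":0.07,"dy":0,"dz":-0.04,"rx":0,"ry":0,"rz":0},{"dx":0.11,"dy":0,"dz":-0.09,"rx":0,"ry":0,"rz":0},{"dx":0.15,"dy":0.03,"dz":-0.12,"rx":0,"ry":0,"rz":0},{"dx":0.19,"dy":0.075,"dz":-0.16,"rx":0,"ry":0,"rz":0}]' -1
python3 -m inch '[{"dx":0.05,"dy":0.05,"dz":-0.04,"rx":0,"ry":0,"rz":0},{"dx":0.05,"dy":0.1,"dz":-0.04,"rx":0,"ry":0,"rz":0},{"dx":0.05,"dy":0.15,"dz":-0.04,"rx":0,"ry":0,"rz":0},{"dx":0.05,"dy":0.15,"dz":-0.04,"rx":0,"ry":0,"rz":0}]' -1
python3 - <<'E'
from h import *
where()
im=snap('top','t3.png')
c=cv2.resize(im[110:235,175:335,::-1],None,fx=5,fy=4.8,interpolation=cv2.INTER_CUBIC);cv2.imwrite('pics/t3c.png',c)
for n in ['tin','cube','marker','driver','tape']:
    for r in nets.boxes_of('top',n)[:1]: print(n,np.round(r['bbox']),unproj('top',r['bbox'][0],r['bbox'][1],0.02).round(3))
for n,y,q in (('g',-.093,.1),('g',-.093,.095),('y',0,0),('b',.093,0)):
    u,v=proj('top',np.r_[CM+RR@[-.071-q,y],.058]); print(n,q,round((u-175)*5),round((v-110)*4.8))
E
```

```text
time: 13.0
tool_pos: [0.4484, 0.383, 0.1339]
tool_rot: [0.0, 0.1, 0.995, -0.0]
contact_force: [0.1, 0.3, -1.0]
gripper_width: 0.003
grasp_force: 0.0
time: 13.4
tool_pos: [0.4339, 0.5126, 0.1645]
tool_rot: [0.001, 0.097, 0.995, 0.001]
contact_force: [-0.5, -0.8, 0.9]
gripper_width: 0.002
grasp_force: 0.0
t 13.4 rack xy [-0.2668  0.2707] z 0.1645 F rack [-0.3 -0.8  0.9] w 0.0
tin [387. 227.  20.  22.] [ 0.465 -0.122  0.02 ]
marker [141. 243.  24.  57.] [0.441 0.479 0.02 ]
driver [422. 269.  63.   7.] [ 0.363 -0.202  0.02 ]
tape [140. 188.  23.  20.] [0.576 0.483 0.02 ]
g 0.1 526 587
g 0.095 528 577
y 0 373 358
b 0 183 326
```

View pics/t3c.png

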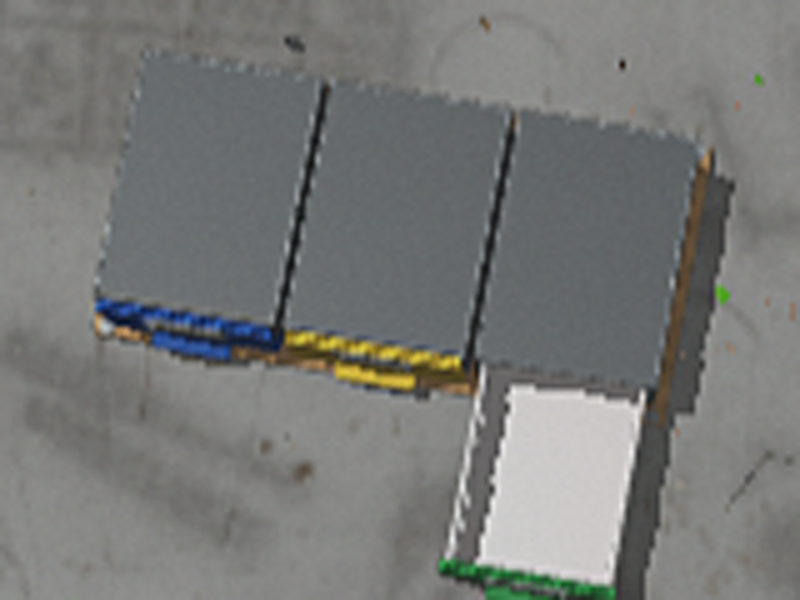

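```bash
python3 -c "from h import *;print(ticket.job_done())"
```

```text
the job is handed in; nothing more can be done
None
```

The job is handed in: the blue and yellow drawers are pushed shut to their stops and the green drawer is open to its stop, pressed only from inside. The gear and battery were last seen lying in their drawers before shutting. The tin, marker, driver and tape read within about 10 mm of where they started, and the cube was not detected in the last check, though the arm never went near it.

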